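Pack the titration kit tray, leaving the look-alike glass

TASK

Pack the titration kit: stand the conical flask, the beaker, the stoppered weighing bottle and the amber dropper bottle upright in the foam tray, each in the recess that fits it - the widest base in the widest recess, and so on down to the narrowest. Leave the round-bodied flask and the flat-capped amber bottle where they stand. It is all glass: set each piece down on the recess floor rather than dropping it, and knock none of these six pieces over.

Things in the scene. Friction and masses are not known exactly. Their poses are not given: they have to be found in the camera images.
- conical_flask: Kit piece. Clear glass conical (Erlenmeyer) flask, straight sloping cone sides, 118 mm tall; base 70 mm in diameter up to 10 mm height, cone up to 78 mm height, then a straight neck 27 mm in diameter from 78 to 114 mm, rim 32 mm; 85 g. It stands upright on a thin white bench liner (2 mm). Origin: centre of its underside, z up.
- beaker: Kit piece. Clear glass open beaker, 58 mm outside diameter, 82 mm tall, wall 3 mm, with a spout and white graduations; 70 g. It stands upright on a thin white bench liner (2 mm). Origin: centre of its underside, z up.
- weighing_bottle: Kit piece. Squat glass weighing bottle with its ground stopper in (one rigid piece): cylinder 46 mm in diameter to 56 mm height, then a knob 20 mm wide up to 74 mm; 60 g. It stands upright on a thin white bench liner (2 mm). Origin: centre of its underside, z up.
- dropper_bottle: Kit piece. Small amber glass bottle with a black collar and a tall narrow tan rubber dropper bulb on top: body 34 mm in diameter up to 52 mm height, then shoulder, collar 23 mm wide at 61 to 73 mm, bulb 15 mm wide up to 95 mm; 50 g. It stands upright on a thin white bench liner (2 mm). Origin: centre of its underside, z up.
- round_flask: Not in the kit. Clear glass flat-bottomed round flask, 112 mm tall: ball body 68 mm in diameter centred 35 mm up, straight neck 27 mm wide, rim 32 mm. Resembles the conical flask, but its body is a ball; 90 g. It stands upright on a thin white bench liner (2 mm). Origin: centre of its underside, z up.
- capped_bottle: Not in the kit. Small amber glass bottle, the same 34 mm body as the dropper bottle, but with a wide flat black screw cap 29 mm in diameter and no bulb, 75 mm tall; 50 g. It stands upright on a thin white bench liner (2 mm). Origin: centre of its underside, z up.
- insert_flask: Dark grey foam insert 110 x 110 x 30 mm with a round recess 88 mm wide and 20 mm deep (light floor, 10 mm above the underside): the widest recess, for the conical flask. Fixed. One of four, in any order, two by two at 111 mm centres in a white tray 234 mm square, rim 30 mm up; its underside is 5 mm and its top 35 mm above the bench. Origin: centre of its underside; x and y along its sides.
- insert_beaker: Dark grey foam insert 110 x 110 x 30 mm with a round recess 76 mm wide and 20 mm deep (light floor, 10 mm above the underside): the second widest recess, for the beaker. Fixed. One of four, in any order, two by two at 111 mm centres in a white tray 234 mm square, rim 30 mm up; its underside is 5 mm and its top 35 mm above the bench. Origin: centre of its underside; x and y along its sides.
- insert_weighing: Dark grey foam insert 110 x 110 x 30 mm with a round recess 64 mm wide and 20 mm deep (light floor, 10 mm above the underside): the third widest recess, for the weighing bottle. Fixed. One of four, in any order, two by two at 111 mm centres in a white tray 234 mm square, rim 30 mm up; its underside is 5 mm and its top 35 mm above the bench. Origin: centre of its underside; x and y along its sides.
- insert_dropper: Dark grey foam insert 110 x 110 x 30 mm with a round recess 52 mm wide and 20 mm deep (light floor, 10 mm above the underside): the narrowest recess, for the dropper bottle. Fixed. One of four, in any order, two by two at 111 mm centres in a white tray 234 mm square, rim 30 mm up; its underside is 5 mm and its top 35 mm above the bench. Origin: centre of its underside; x and y along its sides.

How it is judged (in metres and radians):
At the end, for the whole second after the job is handed in: Each kit piece stands upright (within 0.1 rad), released and at rest, on the floor of its own recess (its base 6 to 14 mm above the insert's underside) within 13 mm of the recess centre; the round flask and the flat-capped bottle stand upright within 25 mm of where they started (horizontal distance between conical_flask and insert_flask below 0.013 m and z of conical_flask in the frame of insert_flask between 0.006 and 0.014 m and angle between each of conical_flask, beaker, weighing_bottle, dropper_bottle, round_flask, capped_bottle's own z axis and vertical below 0.1 rad and linear speed of each of conical_flask, beaker, weighing_bottle, dropper_bottle below 0.02 m/s and horizontal distance between beaker and insert_beaker below 0.013 m and z of beaker in the frame of insert_beaker between 0.006 and 0.014 m and horizontal distance between weighing_bottle and insert_weighing below 0.013 m and z of weighing_bottle in the frame of insert_weighing between 0.006 and 0.014 m and horizontal distance between dropper_bottle and insert_dropper below 0.013 m and z of dropper_bottle in the frame of insert_dropper between 0.006 and 0.014 m and distance of each of round_flask, capped_bottle from where it was at the start of the episode below 0.025 m); the robot touches nothing.
It fails at once if one of the two pieces that do not belong is moved more than 30 mm from where it stood (distance of any of round_flask, capped_bottle from where it was at the start of the episode above 0.03 m).
It fails at once if any of the six pieces is knocked over or tipped beyond 40 degrees (angle between any of conical_flask, beaker, weighing_bottle, dropper_bottle, round_flask, capped_bottle's own z axis and vertical above 0.7 rad).
It fails at once if a kit piece is dropped (moving faster than 0.6 m/s while out of the fingers) ((linear speed of conical_flask above 0.6 m/s and contact force between the fingers and conical_flask below 0.01 N) or (linear speed of beaker above 0.6 m/s and contact force between the fingers and beaker below 0.01 N) or (linear speed of weighing_bottle above 0.6 m/s and contact force between the fingers and weighing_bottle below 0.01 N) or (linear speed of dropper_bottle above 0.6 m/s and contact force between the fingers and dropper_bottle below 0.01 N)).
It also fails if it takes over 128 s, if anything falls off the work surface, if the arm or the gripper's body presses on something with over 40 N, if the wrist force passes 120 N, or if a joint passes its speed limit or range.

ROBOT

A 6-joint arm with a two-finger parallel gripper is mounted at the origin on the work surface. World frame = base frame: x ahead of the robot, y to its left, z up, the work surface at z = 0. Lengths are in m, angles in degrees, forces in N, time in s.
With the tool pointing down it reaches from about 0.25 to 0.725 m from the base axis. Payload 9.7 kg.
Tool frame: the origin (TCP) lies midway between the tips of the shut fingers; the grasp point (between the pads) lies 19 mm behind it (bot.pinch_z is the distance from the TCP to the grasp point, in m); z points along the fingers, y is the line along which they close (so a half turn about z gives the same grasp; the last joint's range is limited). The gripper opens to 85 mm and grips with 20 to 120 N. Pads are 22 mm wide; open, the fingers measure 114 mm over their backs; the gripper's body (76 mm by 85 mm) begins 54 mm behind the grasp point. The pads swing forward as they close: fully open they stand 13 mm farther back than shut.
Start: joints at [-72.823, 4.979, 10.078, 95.1, 0, 90], TCP at [0.162, -0.525, 0.231] pointing down, gripper open.
Joint ranges: [-179.16, 179.16], [-48.56, 103.87], [-65.8, 70.77], [-126.05, 130.52], [-82.76, 87.17], [-180, 180]. Speed limits (degrees/s): [127.2, 127.2, 147.25, 180, 180, 180].

INTERFACE

Orientations are given as [roll, pitch, yaw] about the fixed x, y, z axes, in that order (R = Rz(yaw) Ry(pitch) Rx(roll)).
In Python, from workcell import sensors, camera, ticket, bot gives the robot as it stands.
- The arm moves only by the shell command python3 -m handwheel 'ROWS' [FORCE]. ROWS is a JSON object of lists of equal length, an entry for each row: "gripper": the opening, from -1 (shut) to 1 (fully open); "slide": the shift along the tool's x, y, z in mm, a list of three; "yaw": the turn about the tool's z in rad. A call has 1 to 8 rows; each row shifts and turns the commanded pose from where the row before left it, along the tool's axes as they then stand; what a row does not reach is not made up. A row lasts 1/12 s, in which the tool goes at most 41.7 mm and 7.16 degrees, less where a joint would pass 70% of its speed; a pose out of reach is approached as far as the arm can. A call is refused whole if a number of a shift passes 41.7 or a number of a turn 0.125, either way. A call with a gripper value outside its range is refused whole. The fingers move at their own pace and stop on an object; FORCE is the grip in N (left out, the last holds). Time passes only in rows, so rows that do not move let the fingers close. It gives the time, the measured TCP pose, the force, the opening and the grip force at its end, in the units of the state.
- sensors.get_obs(): the state, without advancing time (a new reading comes with each control period).
- camera(name): name is "side" or "top" or "wrist"; returns a dict with "img" (384x512x3 uint8, red, green, blue), "fx", "fy", "cx", "cy" (pixels), "R" (3x3) and "t" (3): a world point X has camera coordinates R X + t. Camera axes: x right, y down, z forward; pixel columns grow to the right and rows downward; lengths in m; the calibration is good to about 2 mm. A picture is of the moment at which its call begins. There is no depth.
- ticket.job_done(): hands the job in; it is judged then, once.
The state is a dict: "time": time; "q": joint angles; "qd": joint speeds; "joint_efforts": joint torques, N m; "ee_pos": TCP position; "tcp_rot": TCP orientation; "wrist_force": force on the tool from outside, world axes, zero at the start; "torque": the same for the moment, N m; "opening": finger opening in m; "grasp_force": force on a finger pad.
Only numpy, scipy, OpenCV 4.12 (cv2) and the standard library are available. Lean on these libraries where they do the work, as an engineer would, in place of code of your own. Each camera call takes 0.05 s, during which the arm holds its last target. There are 200 camera calls.

## Working session

There is one attempt and no reset: what is moved stays moved. The work goes in short steps, Python scripts to look and compute and a shell command to move; the robot and the scene stay as the last step left them, time stands still between calls to the robot, and variables do not carry over. Pictures are saved under pics/ and viewed, at most 14 in all, crops included, and the job is handed in when it is done.

```bash
mkdir -p pics; ls; python3 - <<'E'
from workcell import sensors,camera,bot
import cv2,numpy as np
o=sensors.get_obs(); print(o['time'],o['ee_pos'],o['tcp_rot'],o['opening'],bot.pinch_z)
for n in ['top','side']:
    c=camera(n); cv2.imwrite(f'pics/{n}0.png',cv2.resize(c['img'][:,:,::-1],(800,600),interpolation=cv2.INTER_CUBIC))
    np.savez(f'{n}0.npz',**{k:np.array(v) for k,v in c.items()})
    print(n,c['fx'],c['cx'],c['cy'],np.round(c['R'],3).tolist(),np.round(c['t'],3).tolist())
E
```

```text
pics
0.0 [ 0.16237606 -0.52525628  0.23058444] [-1.79925667e+02 -1.64924288e-04  1.71775252e+01] 0.08509924525032718 0.0187
top 438.07944669546663 257.732811015579 189.08389038495872 [[-0.018, -1.0, -0.007], [-0.993, 0.018, -0.116], [0.116, 0.005, -0.993]] [0.032, 0.506, 1.14]
side 498.3982029011447 255.5502719376758 190.50072918721085 [[-0.914, -0.406, -0.008], [-0.29, 0.665, -0.688], [0.284, -0.627, -0.726]] [0.47, 0.162, 1.168]
```

View pics/top0.png

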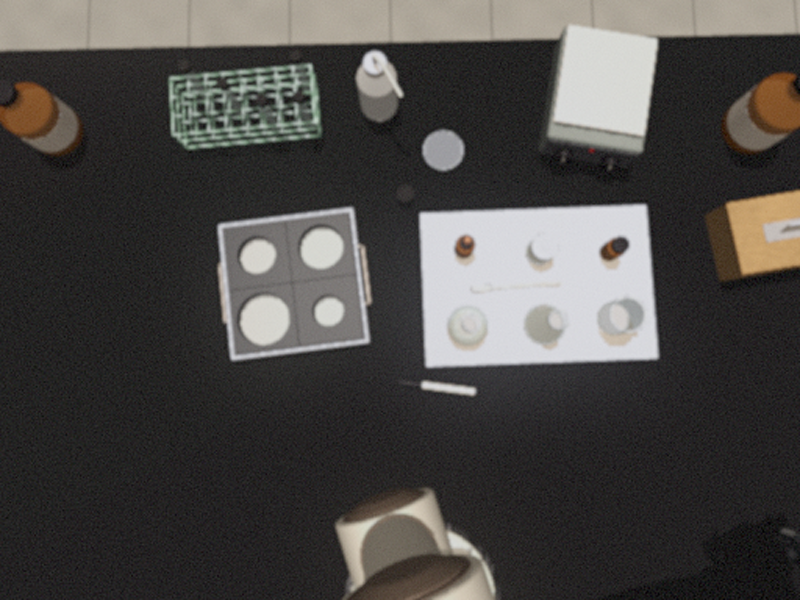

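View pics/side0.png

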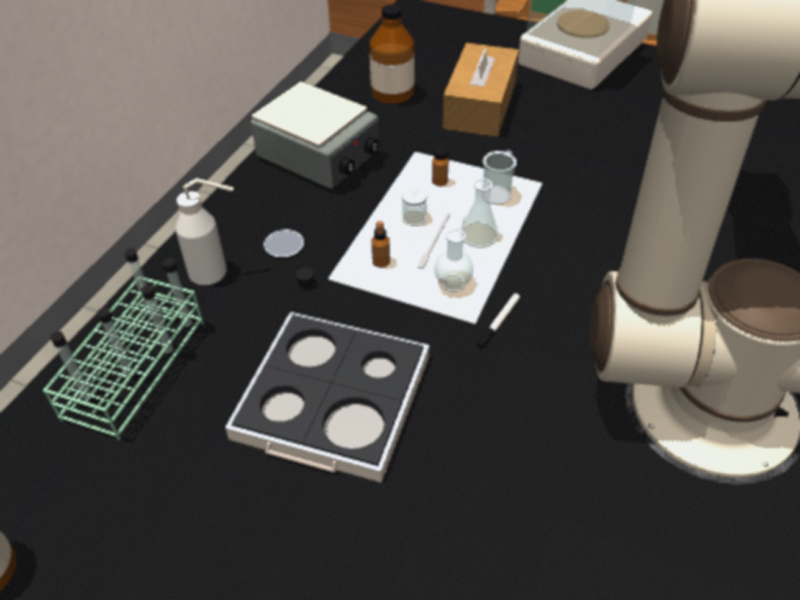

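The top view shows the tray on the left with recesses, by size, for the flask (265,320), beaker (322,248), weighing bottle (258,256) and dropper (329,312). The pieces on the liner are the dropper (465,246), weighing bottle (541,249), capped bottle (614,248), round flask (467,325), conical flask (545,323) and beaker (620,317). The side view agrees. Next I'll take enlarged crops to get positions.

```bash
python3 - <<'E'
import cv2,numpy as np
im=lambda n:np.load(n+'0.npz')['img'][:,:,::-1]
def crop(n,x,y,w,h,s,f):
    a=cv2.resize(im(n)[y:y+h,x:x+w],None,fx=s,fy=s,interpolation=cv2.INTER_CUBIC)
    for i in range(0,w,10): cv2.putText(a,str(x+i),(int(i*s),8),0,.3,(0,255,255),1); cv2.line(a,(int(i*s),10),(int(i*s),14),(0,255,255),1)
    for i in range(0,h,10): cv2.putText(a,str(y+i),(0,int(i*s)+4),0,.3,(0,255,255),1)
    cv2.imwrite(f'pics/{f}.png',a)
crop('top',266,128,160,110,5,'tl')
crop('top',135,130,105,105,5.6,'tt')
crop('side',210,90,140,115,5.2,'sl')
E
```

```text
(no output)
```

View pics/tl.png

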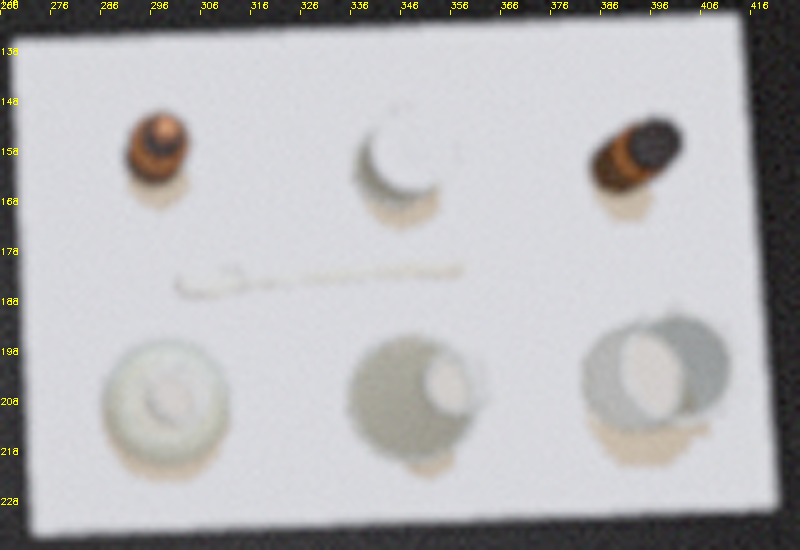

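View pics/tt.png

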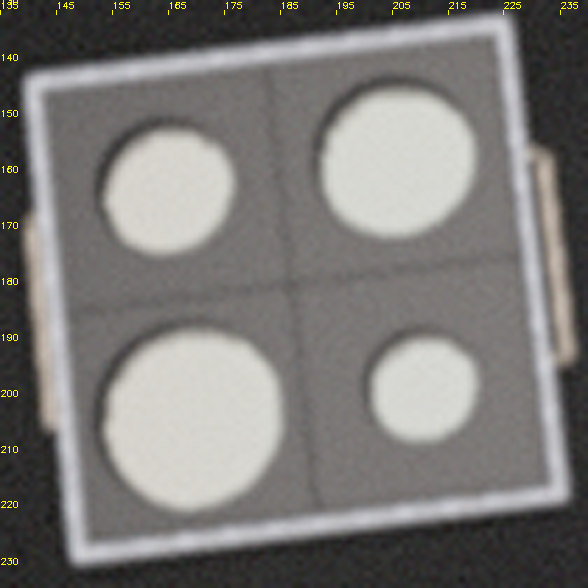

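View pics/sl.png

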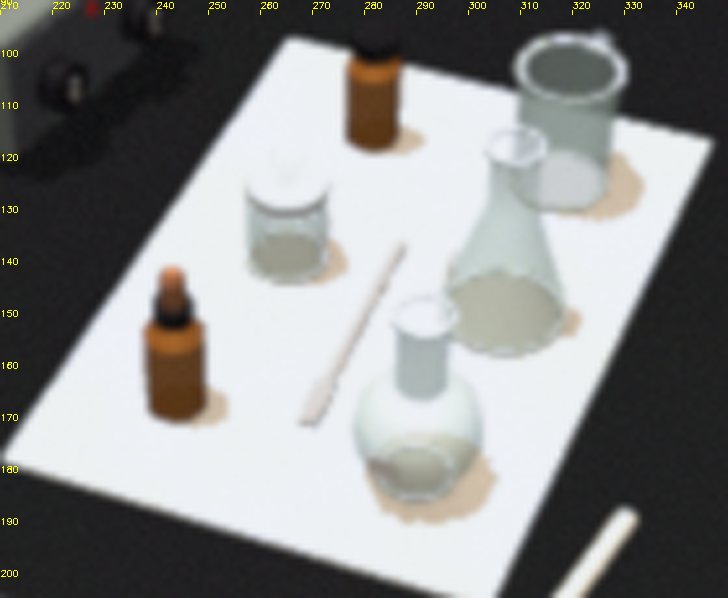

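```bash
cat >geo.py <<'E'
import numpy as np
C={n:np.load(n+'0.npz') for n in('top','side')}
def proj(n,X):
    c=C[n];p=c['R']@np.asarray(X)+c['t'];return np.array([c['fx']*p[0]/p[2]+c['cx'],c['fy']*p[1]/p[2]+c['cy']])
def back(n,u,z):
    c=C[n];d=c['R'].T@np.array([(u[0]-c['cx'])/c['fx'],(u[1]-c['cy'])/c['fy'],1]);o=-c['R'].T@c['t'];return (o+d*(z-o[2])/d[2])[:2]
O={'tl':('top',266,128,5),'tt':('top',135,130,5.6),'sl':('side',210,90,5.2)}
def nat(k,p):
    n,x,y,s=O[k];return n,np.array([(p[0]+.5)/s-.5+x,(p[1]+.5)/s-.5+y])
E
python3 - <<'E'
from geo import *
from scipy.optimize import least_squares
D={'dropper':[('tl',(166,129),.095),('tl',(154,160),.002),('sl',(172,272),.095),('sl',(178,401),.002)],
'weigh':[('tl',(417,145),.058),('tl',(401,156),.002),('sl',(288,256),.002),('sl',(287,187),.058)],
'capped':[('tl',(657,145),.077),('sl',(373,132),.002)],
'round':[('tl',(166,400),.037),('sl',(425,317),.114),('sl',(412,474),.002)],
'conical':[('tl',(409,398),.002),('tl',(455,383),.12),('sl',(504,312),.002),('sl',(517,147),.12)],
'beaker':[('tl',(639,377),.002),('tl',(672,372),.084),('sl',(571,67),.084),('sl',(562,181),.002)]}
for k,v in D.items():
    P=[]
    for c,p,z in v:
        n,u=nat(c,p);P.append(back(n,u,z))
    P=np.array(P);print(k,(P.mean(0)*1000).round(0),'each',(P*1000).round(0).tolist())
cs=[(24,75),(510,14),(570,496),(73,566)]
W=np.array([back(*nat('tt',p),.03) for p in cs]);print((W*1000).round(0).tolist(),[round(1000*np.linalg.norm(W[i]-W[i-1])) for i in range(4)])
m=W.mean(0);ex=(W[1]+W[2]-W[0]-W[3]);ey=W[0]+W[1]-W[2]-W[3]
a=np.arctan2(ex[1],ex[0])  ; b=np.arctan2(ey[1],ey[0])
th=((a+np.pi/2)+b)/2; print('centre',m,'yaw',np.degrees(th),np.degrees([a,b]), 'cross',back(*nat('tt',(295,285)),.035))
X=np.array([np.cos(th),np.sin(th)]);Y=np.array([-X[1],X[0]])
for k,sx,sy in(('flask',-1,1),('beaker',1,-1),('weigh',1,1),('dropper',-1,-1)): print(k,((m+.0555*(sx*X+sy*Y))*1000).round(0))
for p in [(195,417),(399,162),(169,192),(425,389)]: print('floor',(back(*nat('tt',p),.015)*1000).round(0))
E
```

```text
dropper [588. -84.] each [[588.0, -83.0], [589.0, -84.0], [588.0, -83.0], [588.0, -86.0]]
weigh [ 583. -217.] each [[584.0, -218.0], [589.0, -220.0], [580.0, -218.0], [578.0, -211.0]]
capped [ 579. -340.] each [[579.0, -337.0], [579.0, -342.0]]
round [453. -84.] each [[454.0, -84.0], [450.0, -83.0], [453.0, -84.0]]
conical [ 453. -219.] each [[456.0, -219.0], [454.0, -218.0], [452.0, -222.0], [452.0, -218.0]]
beaker [ 462. -341.] each [[465.0, -344.0], [461.0, -336.0], [462.0, -342.0], [460.0, -343.0]]
[[638.0, 343.0], [664.0, 108.0], [430.0, 81.0], [401.0, 316.0]] [238, 237, 235, 237]
centre [0.53310504 0.21196878] yaw 6.494085358148028 [-83.40510849   6.39327921] cross [0.53234693 0.21071639]
flask [472. 261.]
beaker [595. 163.]
weigh [582. 273.]
dropper [484. 151.]
floor [472. 262.]
floor [595. 163.]
floor [582. 275.]
floor [483. 151.]
```

```bash
cat >go.py <<'E'
import sys,numpy as np
from scipy.spatial.transform import Rotation as Ro
from workcell import sensors
o=sensors.get_obs();R=Ro.from_euler('xyz',o['tcp_rot'],degrees=True)
print('t',round(o['time'],2),'pos',(o['ee_pos']*1000).round(1),'rot',np.round(o['tcp_rot'],2),'q6',round(o['q'][5],1),'open',round(o['opening']*1000,1),'F',np.round(o['wrist_force'],1),'grip',np.round(o['grasp_force'],1))
p=o['ee_pos']*1000
for a in sys.argv[1:]:
    g=np.array(eval(a),float);d=R.inv().apply(g-p);print(g,'tool shift',d.round(1),'rows@40',round(np.abs(d).max()/40,1));p=g
E
python3 -m handwheel '{"gripper":[1,1,1,1],"slide":[[0,0,0],[0,0,0],[0,0,0],[0,0,0]],"yaw":[-0.1214,-0.1214,-0.1214,-0.1214]}' 40
python3 go.py '[462,-341,200]' '[462,-341,110]' '[462,-341,37]'
```

```text
time: 0.43
ee_pos: [0.1624, -0.5253, 0.2308]
tcp_rot: [-180.0, -0.0, 45.3]
wrist_force: [0.5, -0.5, 1.0]
opening: 0.0853
grasp_force: 0.0
t 0.43 pos [ 162.4 -525.3  230.8] rot [-1.7996e+02 -2.0000e-02  4.5340e+01] q6 61.8 open 85.3 F [ 0.5 -0.5  1. ] grip 0.0
[ 462. -341.  200.] tool shift [341.7  83.6  30.9] rows@40 8.5
[ 462. -341.  110.] tool shift [-0.   0.1 90. ] rows@40 2.2
[ 462. -341.   37.] tool shift [-0.   0.1 73. ] rows@40 1.8
```

```bash
python3 -m handwheel '{"gripper":[1,1,1,1,1,1,1,1],"slide":[[38,9,3],[38,9,4],[38,9,4],[38,9,4],[38,9,4],[38,9,4],[38,9,4],[38,9,4]],"yaw":[0,0,0,0,0,0,0,0]}' >/dev/null
python3 -m handwheel '{"gripper":[1,1,1],"slide":[[30,11.5,0],[8,0,0],[0,0,0]],"yaw":[0.006,0,0]}' >/dev/null
python3 go.py '[462,-341,200]' '[462,-341,110]' '[462,-341,37]'
python3 - <<'E'
from workcell import camera
import cv2,numpy as np
c=camera('wrist'); np.savez('w1.npz',**{k:np.array(v) for k,v in c.items()})
cv2.imwrite('pics/w1.png',cv2.resize(c['img'][:,:,::-1],(800,600),interpolation=cv2.INTER_CUBIC))
E
```

```text
t 1.35 pos [ 464.8 -341.1  199.3] rot [-179.91    0.     44.84] q6 98.9 open 85.4 F [ 0.2 -0.2  0.3] grip 0.0
[ 462. -341.  200.] tool shift [-2.  -2.  -0.7] rows@40 0.1
[ 462. -341.  110.] tool shift [ 0.   0.1 90. ] rows@40 2.2
[ 462. -341.   37.] tool shift [ 0.   0.1 73. ] rows@40 1.8
```

View pics/w1.png

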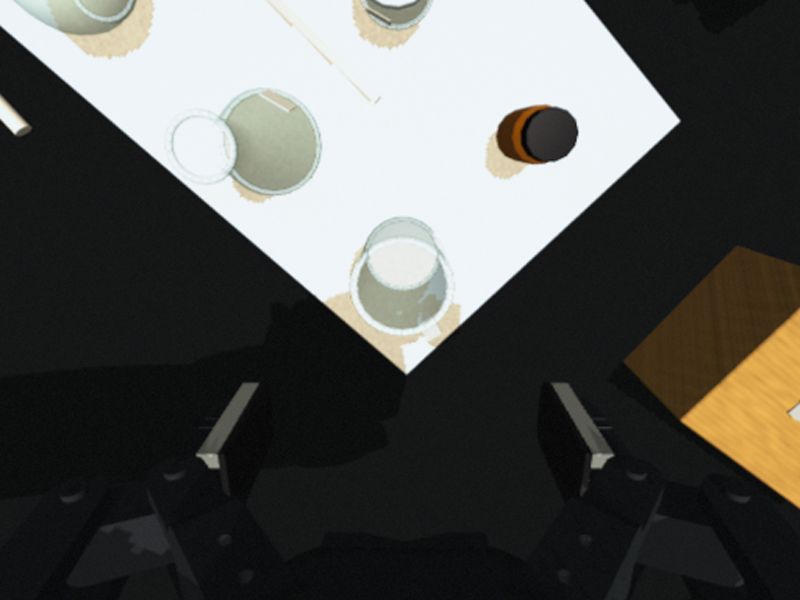

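The wrist view shows the beaker rim centred at (402,286) and its base at (402,254), with the spout towards (432,330), away from the closing axis. The conical base is at (271,141), its rim at (200,147), and the cap at (551,134). I'll use these to cross-check positions.

```bash
python3 - <<'E'
import geo,numpy as np
geo.C['w']=np.load('w1.npz')
for n,p,z in[('beaker rim',(402,286),.084),('beaker base',(402,254),.003),('con base',(271,141),.002),('con rim',(200,147),.12),('cap',(551,134),.077)]:
    print(n,(geo.back('w',(np.array(p)+.5)*.64-.5,z)*1000).round(1))
E
python3 go.py '[462,-342,110]' '[462,-342,37]'
```

```text
beaker rim [ 463.9 -340.6]
beaker base [ 462.7 -340.8]
con base [ 455.6 -219.9]
con rim [ 454.7 -220.9]
cap [ 579.7 -338.4]
t 1.4 pos [ 463.7 -342.   199.7] rot [-1.7993e+02  2.0000e-02  4.4770e+01] q6 98.8 open 85.6 F [-0.8  1.2  0.4] grip 0.0
[ 462. -342.  110.] tool shift [-1.1 -1.1 89.7] rows@40 2.2
[ 462. -342.   37.] tool shift [ 0.   0.1 73. ] rows@40 1.8
```

```bash
python3 -m handwheel '{"gripper":[1,1,1,1,1,1,1],"slide":[[0,-1,30],[0,0,30],[0,0,30],[0,0,25],[0,0,25],[0,0,22.7],[0,0,0]],"yaw":[0,0,0,0,0,0,0]}' 30 >/dev/null
python3 go.py '[463,-341,37]'
python3 -m handwheel '{"gripper":[-1,-1,-1,-1,-1,-1,-1,-1],"slide":[[0,0,0],[0,0,0],[0,0,0],[0,0,0],[0,0,0],[0,0,0],[0,0,0],[0,0,0]],"yaw":[0,0,0,0,0,0,0,0]}' 30
python3 go.py '[463,-341,180]' '[595,163,180]' '[595,163,50]'
```

```text
t 1.98 pos [ 459.1 -341.5   33. ] rot [-1.7961e+02  8.0000e-02  4.4550e+01] q6 98.8 open 85.2 F [-0.6 -0.2 -0.5] grip 0.0
[ 463. -341.   37.] tool shift [ 3.1  2.4 -4. ] rows@40 0.1
time: 2.65
ee_pos: [0.4633, -0.343, 0.0399]
tcp_rot: [179.8, 0.0, 44.6]
wrist_force: [-2.6, -0.7, 6.6]
opening: 0.0564
grasp_force: 32.5
t 2.65 pos [ 463.3 -343.    39.9] rot [1.7981e+02 1.0000e-02 4.4640e+01] q6 98.9 open 56.4 F [-2.6 -0.7  6.6] grip 32.5
[ 463. -341.  180.] tool shift [   1.2   -1.1 -140.1] rows@40 3.5
[595. 163. 180.] tool shift [ 448.1 -265.8   -1. ] rows@40 11.2
[595. 163.  50.] tool shift [  0.   -0.4 130. ] rows@40 3.2
```

```bash
python3 -m handwheel '{"gripper":[-1,-1,-1,-1,-1,-1,-1,-1],"slide":[[0,0,-8],[0,0,-20],[0,0,-25],[0,0,-25],[0,0,-25],[0,0,-25],[0,0,-18],[0,0,-4]],"yaw":[0,0,0,0,0,0,0,0]}' 
python3 -m handwheel '{"gripper":[-1,-1,-1,-1,-1,-1,-1,-1],"slide":[[8,-5,0],[15,-9,0],[20,-12,0],[22,-13,0],[22,-13,0],[22,-13,0],[22,-13,0],[22,-13,0]],"yaw":[0,0,0,0,0,0,0,0]}' >/dev/null
python3 -m handwheel '{"gripper":[-1,-1,-1,-1,-1,-1,-1,-1],"slide":[[24,-14,0],[24,-14,0],[24,-14,0],[24,-14,0],[24,-14,0],[24,-14,0],[24,-14,0],[24,-14,0]],"yaw":[0,0,0,0,0,0,0,0]}' >/dev/null
python3 go.py '[595,163,190]' '[595,163,53]'
```

```text
time: 3.32
ee_pos: [0.4637, -0.3426, 0.1923]
tcp_rot: [179.7, -0.1, 44.7]
wrist_force: [-0.1, -0.1, -0.1]
opening: 0.0566
grasp_force: 32.2
t 4.65 pos [564.7  46.9 185.9] rot [-1.7991e+02  9.0000e-02  4.4680e+01] q6 140.1 open 56.5 F [-0.2 -0.4 -0.3] grip 32.2
[595. 163. 190.] tool shift [103.2 -61.2  -4.1] rows@40 2.6
[595. 163.  53.] tool shift [  0.2   0.2 137. ] rows@40 3.4
```

```bash
python3 -m handwheel '{"gripper":[-1,-1,-1,-1,-1,-1,-1,-1],"slide":[[22,-13,0],[22,-13,0],[20,-12,0],[18,-11,0],[12,-7,0],[7,-4,0],[2,-1,0],[0,0,0]],"yaw":[0,0,0,0,0,0,0,0]}' >/dev/null
python3 -m handwheel '{"gripper":[-1,-1,-1,-1],"slide":[[0,0,0],[0,0,0],[0,0,0],[0,0,0]],"yaw":[0,0,0,0]}' >/dev/null
python3 go.py '[595,163,75]' '[595,163,53]'
python3 - <<'E'
from workcell import camera
import cv2,numpy as np
c=camera('wrist'); np.savez('w2.npz',**{k:np.array(v) for k,v in c.items()})
cv2.imwrite('pics/w2.png',cv2.resize(c['img'][:,:,::-1],(800,600),interpolation=cv2.INTER_CUBIC))
E
```

```text
t 5.65 pos [595.8 160.  187.8] rot [ 1.7999e+02 -1.0000e-02  4.4600e+01] q6 150.4 open 56.4 F [-1.4  0.1 -0.6] grip 32.2
[595. 163.  75.] tool shift [  1.5  -2.7 112.8] rows@40 2.8
[595. 163.  53.] tool shift [-0. -0. 22.] rows@40 0.5
```

View pics/w2.png

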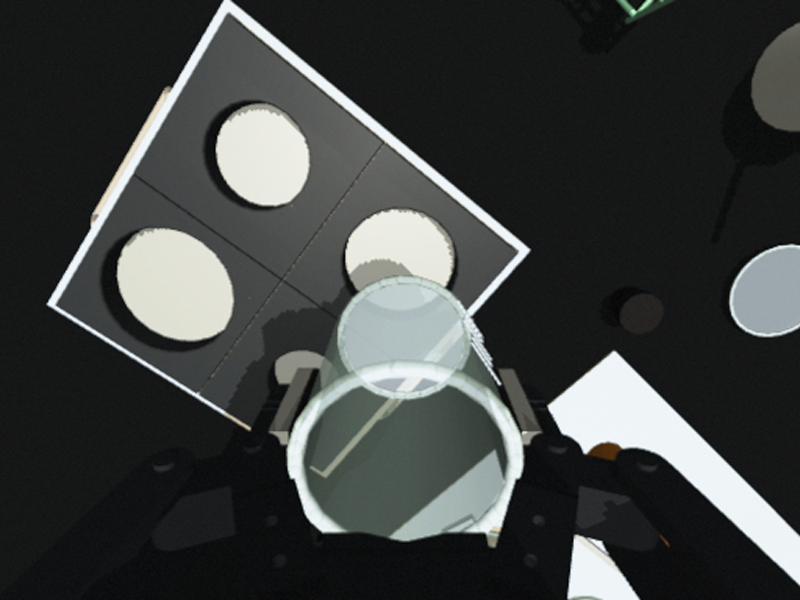

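The beaker is held upright; its base is centred at (403,337), and the foam cross is at (283,279). Tray corners are at (228,2), (527,250) and (49,304).

```bash
python3 - <<'E'
import geo,numpy as np
geo.C['w']=np.load('w2.npz')
for n,p,z in[('beaker base',(403,337),.150),('cross',(283,279),.035),('c1',(228,2),.03),('c2',(527,250),.03),('c4',(49,304),.03),('floor w',(263,156),.015),('weigh edge',(257,155),.035),('flask edge',(168,287),.035)]:
    print(n,(geo.back('w',(np.array(p)+.5)*.64-.5,z)*1000).round(1))
E
python3 go.py '[594,162.5,75]' '[594,162.5,53]'
```

```text
beaker base [597.4 161.4]
cross [534.4 211.6]
c1 [636. 338.]
c2 [660.7 109.8]
c4 [405.7 314.2]
floor w [581.4 274.1]
weigh edge [584.  273.5]
flask edge [476.3 262.5]
t 5.7 pos [595.8 160.1 187.8] rot [ 1.7999e+02 -1.0000e-02  4.4610e+01] q6 150.4 open 56.8 F [ 0.5 -0.3 -0.4] grip 32.2
[594.  162.5  75. ] tool shift [  0.4  -3.  112.8] rows@40 2.8
[594.  162.5  53. ] tool shift [-0. -0. 22.] rows@40 0.5
```

```bash
python3 -m handwheel '{"gripper":[-1,-1,-1,-1,-1,-1,-1,-1],"slide":[[0,-1.5,10],[0,-1,20],[0,0,22],[0,0,22],[0,0,20],[0,0,15],[0,0,10],[0,0,5]],"yaw":[0,0,0,0,0,0,0,0]}' >/dev/null
python3 -m handwheel '{"gripper":[-1,-1,-1,-1],"slide":[[0,0,3],[0,0,0],[0,0,0],[0,0,0]],"yaw":[0,0,0,0]}' >/dev/null
python3 go.py '[594,162,53]'
```

```text
t 6.7 pos [594.6 162.6  61.6] rot [ 1.7996e+02 -8.0000e-02  4.4660e+01] q6 150.6 open 56.2 F [-0.7  0.5 -0.3] grip 32.2
[594. 162.  53.] tool shift [-0.8  0.   8.6] rows@40 0.2
```

```bash
python3 -m handwheel '{"gripper":[-1,-1,-1,-1,-1,-1],"slide":[[0,0,2],[0,0,2],[0,0,2],[0,0,1.5],[0,0,0],[0,0,0]],"yaw":[0,0,0,0,0,0]}' >/dev/null
python3 go.py
python3 -m handwheel '{"gripper":[-1,-1,-1],"slide":[[0,0,1],[0,0,0],[0,0,0]],"yaw":[0,0,0]}' >/dev/null
python3 go.py;python3 -m handwheel '{"gripper":[-1,-1,-1],"slide":[[0,0,1],[0,0,0],[0,0,0]],"yaw":[0,0,0]}' >/dev/null
python3 go.py
```

```text
t 7.2 pos [594.  162.4  53. ] rot [-180.      0.     44.66] q6 150.6 open 56.4 F [0.1 0.4 0.6] grip 32.2
t 7.45 pos [594.  162.5  53. ] rot [ 1.7999e+02 -3.0000e-02  4.4660e+01] q6 150.6 open 56.4 F [-2.9  0.1  6.1] grip 32.7
t 7.7 pos [594.1 162.6  52.9] rot [ 1.7997e+02 -7.0000e-02  4.4660e+01] q6 150.6 open 56.4 F [-6.3 -0.7 12.7] grip 33.2
```

```bash
python3 -m handwheel '{"gripper":[-1,-1,0.3,0.6,1,1,1,1],"slide":[[0,0,-1.5],[0,0,0],[0,0,0],[0,0,0],[0,0,0],[0,0,0],[0,0,0],[0,0,0]],"yaw":[0,0,0,0,0,0,0,0]}' 30 >/dev/null
python3 go.py
python3 -m handwheel '{"gripper":[1,1,1,1,1,1,1,1],"slide":[[0,0,-10],[0,0,-20],[0,0,-25],[0,0,-25],[0,0,-25],[0,0,-25],[0,0,-20],[0,0,-10]],"yaw":[0,0,0,0,0,0,0,0]}'>/dev/null
python3 go.py '[455,-219.5,213]'  '[455,-219.5,79]'
```

```text
t 8.37 pos [593.9 162.4  52.4] rot [-1.7999e+02  2.0000e-02  4.4660e+01] q6 150.6 open 85.1 F [ 0.5 -0.2  1. ] grip 0.0
t 9.03 pos [594.6 162.6 216.5] rot [179.89  -0.21  44.65] q6 150.6 open 85.5 F [ 0.5 -0.1  0. ] grip 0.0
[ 455.  -219.5  213. ] tool shift [-367.8  173.7    2.5] rows@40 9.2
[ 455.  -219.5   79. ] tool shift [ -0.5  -0.3 134. ] rows@40 3.3
```

```bash
python3 -m handwheel '{"gripper":[1,1,1,1,1,1,1,1],"slide":[[-20,9,0],[-34,16,0],[-34,16,0],[-34,16,0],[-34,16,0],[-34,16,0],[-34,16,0],[-34,16,0]],"yaw":[0,0,0,0,0,0,0,0]}' >/dev/null
python3 -m handwheel '{"gripper":[1,1,1,1,1,1,1,1],"slide":[[-34,16,0],[-30,15,0],[-24,11,0],[-15,7,0],[-7,4,0],[0,0,0],[0,0,0],[0,0,0]],"yaw":[0,0,0,0,0,0,0,0]}' >/dev/null
python3 go.py '[455,-219.5,213]'  '[455,-219.5,79]'
```

```text
t 10.37 pos [ 454.9 -219.1  212.5] rot [-1.7998e+02 -1.0000e-02  4.4710e+01] q6 109.6 open 85.6 F [-0.5  0.3  0.1] grip 0.0
[ 455.  -219.5  213. ] tool shift [-0.2  0.4 -0.5] rows@40 0.0
[ 455.  -219.5   79. ] tool shift [ -0.   0. 134.] rows@40 3.3
```

```bash
python3 -m handwheel '{"gripper":[1,1,1,1,1,1,1,1],"slide":[[0,0,15],[0,0,28],[0,0,28],[0,0,25],[0,0,20],[0,0,12.5],[0,0,5],[0,0,0]],"yaw":[0,0,0,0,0,0,0,0]}' 30 >/dev/null
python3 go.py
python3 -m handwheel '{"gripper":[-1,-1,-1,-1,-1,-1,-1,-1],"slide":[[0,0,0],[0,0,0],[0,0,0],[0,0,0],[0,0,0],[0,0,0],[0,0,0],[0,0,0]],"yaw":[0,0,0,0,0,0,0,0]}' 30 >/dev/null
python3 -m handwheel '{"gripper":[-1,-1,-1,-1],"slide":[[0,0,0],[0,0,0],[0,0,0],[0,0,0]],"yaw":[0,0,0,0]}' 30 >/dev/null
python3 go.py '[455,-219.5,225]' '[472,261,225]'
```

```text
t 11.03 pos [ 454.4 -219.2   78.5] rot [-1.7993e+02  2.0000e-02  4.4710e+01] q6 109.5 open 85.0 F [-0.9  0.1 -0.1] grip 0.0
t 12.03 pos [ 454.7 -220.    79.7] rot [ 1.7997e+02 -2.0000e-02  4.4650e+01] q6 109.5 open 26.7 F [-1.3  1.   5.9] grip 27.9
[ 455.  -219.5  225. ] tool shift [   0.7   -0.  -145.3] rows@40 3.6
[472. 261. 225.] tool shift [ 3.498e+02 -3.299e+02 -1.000e-01] rows@40 8.7
```

```bash
python3 -m handwheel '{"gripper":[-1,-1,-1,-1,-1,-1,-1,-1],"slide":[[0,0,-8],[0,0,-20],[0,0,-25],[0,0,-25],[0,0,-25],[0,0,-25],[0,0,-14],[0,0,-4]],"yaw":[0,0,0,0,0,0,0,0]}' 
python3 -m handwheel '{"gripper":[-1,-1,-1,-1,-1,-1,-1,-1],"slide":[[6,-6,0],[13,-12,0],[18,-17,0],[20,-19,0],[20,-19,0],[20,-19,0],[20,-19,0],[20,-19,0]],"yaw":[0,0,0,0,0,0,0,0]}' >/dev/null
python3 -m handwheel '{"gripper":[-1,-1,-1,-1,-1,-1,-1,-1],"slide":[[20,-19,0],[20,-19,0],[20,-19,0],[20,-19,0],[20,-19,0],[20,-19,0],[18,-17,0],[18,-17,0]],"yaw":[0,0,0,0,0,0,0,0]}' >/dev/null
python3 -m handwheel '{"gripper":[-1,-1,-1,-1,-1,-1,-1,-1],"slide":[[18,-17,0],[15,-14,0],[12,-11,0],[8,-8,0],[4,-4,0],[0,0,0],[0,0,0],[0,0,0]],"yaw":[0,0,0,0,0,0,0,0]}' >/dev/null
python3 go.py '[472,261,225]' '[472,261,93]'
python3 - <<'E'
from workcell import camera
import cv2,numpy as np
c=camera('wrist'); np.savez('w3.npz',**{k:np.array(v) for k,v in c.items()})
cv2.imwrite('pics/w3.png',cv2.resize(c['img'][:,:,::-1],(800,600),interpolation=cv2.INTER_CUBIC))
E
```

```text
time: 12.7
ee_pos: [0.4552, -0.2204, 0.2282]
tcp_rot: [179.8, -0.1, 44.7]
wrist_force: [0.1, 0.6, -0.3]
opening: 0.0265
grasp_force: 28.3
t 14.7 pos [470.1 261.4 225. ] rot [1.7999e+02 2.0000e-02 4.4620e+01] q6 164.5 open 26.8 F [ 0.  -0.1 -1.3] grip 28.3
[472. 261. 225.] tool shift [1.1 1.7 0. ] rows@40 0.0
[472. 261.  93.] tool shift [  0.  -0. 132.] rows@40 3.3
```

View pics/w3.png

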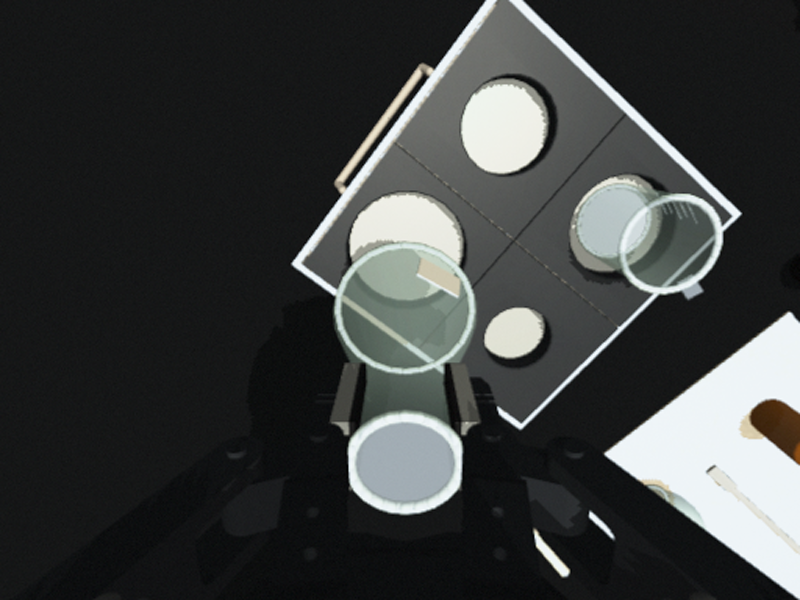

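The flask is held upright with its base centred at (405,308). The beaker is in its recess, base (614,222) inside recess floor (617,222). The foam cross is at (513,241).

```bash
python3 - <<'E'
import geo,numpy as np
geo.C['w']=np.load('w3.npz')
for n,p,z in[('base',(405,308),.148),('cross',(513,241),.035),('beaker base',(614,222),.015),('weigh edge',(505,124),.035),('drop edge',(517,337),.035),('beaker edge',(617,223),.035)]:
    print(n,(geo.back('w',(np.array(p)+.5)*.64-.5,z)*1000).round(1))
E
python3 -m handwheel '{"gripper":[-1,-1,-1,-1,-1,-1,-1,-1],"slide":[[1,1.5,10],[0,0,20],[0,0,24],[0,0,22],[0,0,20],[0,0,14],[0,0,8],[0,0,4]],"yaw":[0,0,0,0,0,0,0,0]}' >/dev/null
python3 -m handwheel '{"gripper":[-1,-1,-1,-1],"slide":[[0,0,2],[0,0,0],[0,0,0],[0,0,0]],"yaw":[0,0,0,0]}' >/dev/null
python3 go.py '[472,261,92.7]'
```

```text
base [471.1 261.1]
cross [532.8 212. ]
beaker base [596.5 162.1]
weigh edge [581.7 276.1]
drop edge [484.9 152.4]
beaker edge [593.7 168.9]
t 15.75 pos [472.4 262.  102. ] rot [ 1.7998e+02 -8.0000e-02  4.4650e+01] q6 164.4 open 26.9 F [-0.1 -0.2 -0.3] grip 28.3
[472.  261.   92.7] tool shift [-1.   0.5  9.3] rows@40 0.2
```

```bash
python3 -m handwheel '{"gripper":[-1,-1,-1,-1,-1,-1,-1],"slide":[[0,0,2],[0,0,2],[0,0,2],[0,0,2],[0,0,1],[0,0,0],[0,0,0]],"yaw":[0,0,0,0,0,0,0]}' >/dev/null
python3 go.py
python3 -m handwheel '{"gripper":[-1,-1,-1],"slide":[[0,0,1],[0,0,0],[0,0,0]],"yaw":[0,0,0]}' >/dev/null
python3 go.py
```

```text
t 16.33 pos [471.9 261.9  92.7] rot [ 1.800e+02 -4.000e-02  4.466e+01] q6 164.4 open 26.7 F [-1.9  0.1  5. ] grip 28.7
t 16.58 pos [472.  262.   92.7] rot [ 1.7998e+02 -9.0000e-02  4.4660e+01] q6 164.4 open 26.4 F [-3.9 -2.9 13. ] grip 29.1
```

```bash
python3 -m handwheel '{"gripper":[-1,-1,-0.2,0.3,0.7,1,1,1],"slide":[[0,0,-1.3],[0,0,0],[0,0,0],[0,0,0],[0,0,0],[0,0,0],[0,0,0],[0,0,0]],"yaw":[0,0,0,0,0,0,0,0]}' 30 >/dev/null
python3 go.py
python3 -m handwheel '{"gripper":[1,1,1,1,1,1,1,1],"slide":[[0,0,-8],[0,0,-16],[0,0,-20],[0,0,-22],[0,0,-22],[0,0,-18],[0,0,-12],[0,0,-6]],"yaw":[0,0,0,0,0,0,0,0]}'>/dev/null
python3 go.py '[583,-217.5,200]'
```

```text
t 17.25 pos [471.9 261.8  92.3] rot [-1.800e+02  1.000e-02  4.465e+01] q6 164.4 open 85.6 F [ 0.2 -0.3 -0.1] grip 0.0
t 17.92 pos [472.4 262.1 219. ] rot [ 1.7995e+02 -1.6000e-01  4.4650e+01] q6 164.4 open 85.6 F [0.1 0.4 0.1] grip 0.0
[ 583.  -217.5  200. ] tool shift [-258.4  418.9   18.6] rows@40 10.5
```

```bash
python3 -m handwheel '{"gripper":[1,1,1,1,1,1,1,1],"slide":[[-12,20,0],[-20,33,0],[-20,33,0],[-20,33,0],[-20,33,0],[-20,33,0],[-20,33,0],[-20,33,0]],"yaw":[0,0,0,0,0,0,0,0]}' >/dev/null
python3 -m handwheel '{"gripper":[1,1,1,1,1,1,1,1],"slide":[[-20,33,0],[-20,33,0],[-20,33,0],[-18,29,5],[-14,21,10],[-9,13,3],[-5.4,5.9,0],[0,0,0]],"yaw":[0,0,0,0,0,0,0,0]}' >/dev/null
python3 -m handwheel '{"gripper":[1,1,1],"slide":[[0,0,0],[0,0,0],[0,0,0]],"yaw":[0,0,0]}' >/dev/null
python3 go.py '[583,-217.5,200]'
python3 - <<'E'
from workcell import camera
import cv2,numpy as np
c=camera('wrist'); np.savez('w4.npz',**{k:np.array(v) for k,v in c.items()})
cv2.imwrite('pics/w4.png',cv2.resize(c['img'][:,:,::-1],(800,600),interpolation=cv2.INTER_CUBIC))
E
```

```text
t 19.5 pos [ 582.7 -216.4  199.2] rot [ 1.7996e+02 -3.0000e-02  4.4750e+01] q6 114.9 open 85.4 F [-0.2 -0.3  0.6] grip 0.0
[ 583.  -217.5  200. ] tool shift [-0.6  1.  -0.8] rows@40 0.0
```

View pics/w4.png

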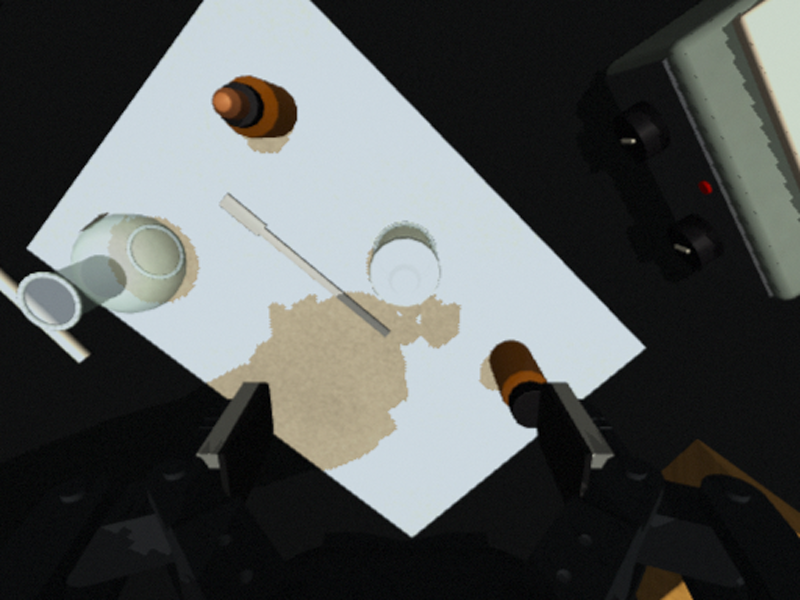

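The weighing bottle's lid is centred at (405,272) and its base near (404,254). The dropper's bulb tip is at (225,101), with its body behind it to the right.

```bash
python3 - <<'E'
import geo,numpy as np
geo.C['w']=np.load('w4.npz')
for n,p,z in[('lid',(405,272),.058),('base',(404,254),.003),('bulb',(225,101),.095),('dbase',(271,107),.004)]:
    print(n,(geo.back('w',(np.array(p)+.5)*.64-.5,z)*1000).round(1))
E
python3 go.py '[583,-217.5,27]'
```

```text
lid [ 583.9 -216.6]
base [ 582.1 -217.5]
bulb [591.3 -85. ]
dbase [591.4 -82. ]
t 19.55 pos [ 582.7 -216.5  199.2] rot [ 1.7995e+02 -3.0000e-02  4.4750e+01] q6 114.9 open 85.4 F [ 0.   0.  -0.6] grip 0.0
[ 583.  -217.5   27. ] tool shift [ -0.6   0.7 172.2] rows@40 4.3
```

```bash
python3 -m handwheel '{"gripper":[1,1,1,1,1,1,1,1],"slide":[[0,0.5,15],[0,0,28],[0,0,32],[0,0,32],[0,0,28],[0,0,20],[0,0,12],[0,0,5]],"yaw":[0,0,0,0,0,0,0,0]}' 30 >/dev/null
python3 go.py
python3 -m handwheel '{"gripper":[-1,-1,-1,-1,-1,-1,-1,-1],"slide":[[0,0,0],[0,0,0],[0,0,0],[0,0,0],[0,0,0],[0,0,0],[0,0,0],[0,0,0]],"yaw":[0,0,0,0,0,0,0,0]}' 30 >/dev/null
python3 -m handwheel '{"gripper":[-1,-1,-1,-1],"slide":[[0,0,0],[0,0,0],[0,0,0],[0,0,0]],"yaw":[0,0,0,0]}' 30 >/dev/null
python3 go.py '[583,-217,185]' '[582,274,185]'
```

```text
t 20.22 pos [ 582.1 -217.2   24.7] rot [-1.7988e+02  5.0000e-02  4.4700e+01] q6 114.8 open 85.3 F [-0.7 -0.4 -0.3] grip 0.0
t 21.22 pos [ 583.9 -218.4   28.4] rot [ 1.7985e+02 -8.0000e-02  4.4660e+01] q6 114.8 open 44.8 F [-0.6  0.7  6.6] grip 30.8
[ 583. -217.  185.] tool shift [   0.6   -1.2 -156.6] rows@40 3.9
[582. 274. 185.] tool shift [ 344.4 -350.    -0.4] rows@40 8.7
```

```bash
python3 -m handwheel '{"gripper":[-1,-1,-1,-1,-1,-1,-1,-1],"slide":[[0,0,-8],[0,0,-20],[0,0,-27],[0,0,-28],[0,0,-28],[0,0,-25],[0,0,-15],[0,0,-5]],"yaw":[0,0,0,0,0,0,0,0]}' 
python3 -m handwheel '{"gripper":[-1,-1,-1,-1,-1,-1,-1,-1],"slide":[[6,-6,0],[13,-13,0],[18,-18.5,0],[20,-20.5,0],[20,-20.5,0],[20,-20.5,0],[20,-20.5,0],[20,-20.5,0]],"yaw":[0,0,0,0,0,0,0,0]}' >/dev/null
python3 -m handwheel '{"gripper":[-1,-1,-1,-1,-1,-1,-1,-1],"slide":[[20,-20.5,0],[20,-20.5,0],[20,-20.5,0],[20,-20.5,0],[20,-20.5,0],[20,-20,0],[18,-18,0],[18,-18,0]],"yaw":[0,0,0,0,0,0,0,0]}' >/dev/null
python3 -m handwheel '{"gripper":[-1,-1,-1,-1,-1,-1,-1,-1],"slide":[[18,-18,0],[15,-15,0],[10,-10,0],[6,-6,0],[2,-3,0],[0,0,0],[0,0,0],[0,0,0]],"yaw":[0,0,0,0,0,0,0,0]}' >/dev/null
python3 go.py '[582,274,185]' '[582,274,41.4]'
python3 - <<'E'
from workcell import camera
import cv2,numpy as np
c=camera('wrist'); np.savez('w5.npz',**{k:np.array(v) for k,v in c.items()})
cv2.imwrite('pics/w5.png',cv2.resize(c['img'][:,:,::-1],(800,600),interpolation=cv2.INTER_CUBIC))
E
```

```text
time: 21.88
ee_pos: [0.5838, -0.2185, 0.1865]
tcp_rot: [179.7, -0.1, 44.6]
wrist_force: [0.4, -1.1, 0.1]
opening: 0.0456
grasp_force: 30.9
t 23.88 pos [581.4 272.  182.5] rot [179.99   0.    44.59] q6 160.5 open 45.4 F [-0.1  0.1 -0.1] grip 30.9
[582. 274. 185.] tool shift [ 1.9 -1.  -2.5] rows@40 0.1
[582.  274.   41.4] tool shift [  0.   -0.  143.6] rows@40 3.6
```

View pics/w5.png

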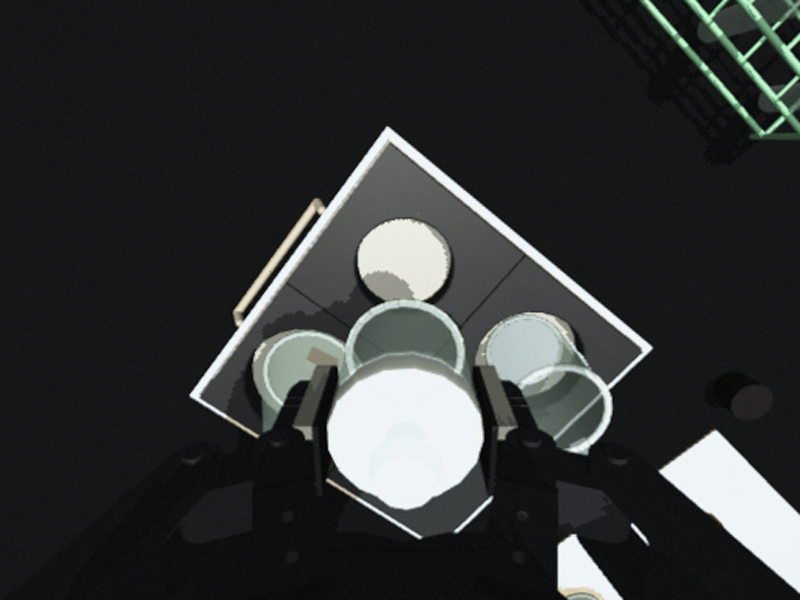

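The weighing bottle is held upright with its base centred near (405,352), and the recess is at (403,262). The flask and the beaker stand in their recesses.

```bash
python3 - <<'E'
import geo,numpy as np
geo.C['w']=np.load('w5.npz')
for n,p,z in[('base',(405,354),.157),('recess edge',(403,261),.035),('floor',(404,260),.015)]:
    print(n,(geo.back('w',(np.array(p)+.5)*.64-.5,z)*1000).round(1))
E
python3 -m handwheel '{"gripper":[-1,-1,-1,-1,-1,-1,-1,-1],"slide":[[1,-0.8,10],[0.5,0,20],[0,0,24],[0,0,24],[0,0,22],[0,0,16],[0,0,8],[0,0,4]],"yaw":[0,0,0,0,0,0,0,0]}' >/dev/null
python3 -m handwheel '{"gripper":[-1,-1,-1,-1],"slide":[[0,0,2],[0,0,0],[0,0,0],[0,0,0]],"yaw":[0,0,0,0]}' >/dev/null
python3 go.py '[582,274,41.4]'
```

```text
base [582.3 271.5]
recess edge [585.5 276.6]
floor [582.7 273. ]
t 24.93 pos [582.3 274.8  53.6] rot [ 1.7997e+02 -9.0000e-02  4.4650e+01] q6 160.6 open 45.1 F [-0.7  0.1 -0.4] grip 30.9
[582.  274.   41.4] tool shift [-0.8  0.4 12.2] rows@40 0.3
```

```bash
python3 -m handwheel '{"gripper":[-1,-1,-1,-1,-1,-1,-1,-1],"slide":[[0,0,2.5],[0,0,2.5],[0,0,2.5],[0,0,2],[0,0,1.5],[0,0,0],[0,0,0],[0,0,0]],"yaw":[0,0,0,0,0,0,0,0]}' >/dev/null
python3 go.py
python3 -m handwheel '{"gripper":[-1,-1,-1],"slide":[[0,0,1],[0,0,0],[0,0,0]],"yaw":[0,0,0]}' >/dev/null
python3 go.py
python3 -m handwheel '{"gripper":[-1,-1,-1],"slide":[[0,0,1],[0,0,0],[0,0,0]],"yaw":[0,0,0]}' >/dev/null
python3 go.py
```

```text
t 25.6 pos [581.7 274.6  41.4] rot [-180.     -0.     44.66] q6 160.6 open 45.0 F [-0.9  0.4  1.9] grip 31.0
t 25.85 pos [581.8 274.7  41.4] rot [ 1.7999e+02 -4.0000e-02  4.4660e+01] q6 160.6 open 45.1 F [-3.9 -0.8  8. ] grip 31.6
t 26.1 pos [581.8 274.7  41.4] rot [ 1.7998e+02 -8.0000e-02  4.4660e+01] q6 160.6 open 45.3 F [-5.5 -2.2 13.3] grip 32.1
```

```bash
python3 -m handwheel '{"gripper":[-1,-1,0.2,0.5,0.8,1,1,1],"slide":[[0,0,-1.8],[0,0,0],[0,0,0],[0,0,0],[0,0,0],[0,0,0],[0,0,0],[0,0,0]],"yaw":[0,0,0,0,0,0,0,0]}' 30 >/dev/null
python3 go.py
python3 -m handwheel '{"gripper":[1,1,1,1,1,1,1,1],"slide":[[0,0,-8],[0,0,-20],[0,0,-26],[0,0,-28],[0,0,-28],[0,0,-24],[0,0,-16],[0,0,-8]],"yaw":[0,0,0,0,0,0,0,0]}'>/dev/null
python3 go.py '[589.5,-84,199]'
```

```text
t 26.77 pos [581.7 274.6  41.1] rot [-180.      0.     44.66] q6 160.6 open 85.6 F [-0.3  0.5  0.2] grip 0.0
t 27.43 pos [582.3 274.9 202.8] rot [179.92  -0.22  44.65] q6 160.6 open 85.5 F [ 0.8  0.5 -0.1] grip 0.0
[589.5 -84.  199. ] tool shift [-247.1  260.3    3.2] rows@40 6.5
```

```bash
python3 -m handwheel '{"gripper":[1,1,1,1,1,1,1,1],"slide":[[-12,13,0],[-28,29,0],[-32,34,0],[-32,34,0],[-32,34,0],[-32,34,0],[-28,29,0],[-23,24,0]],"yaw":[0,0,0,0,0,0,0,0]}' >/dev/null
python3 -m handwheel '{"gripper":[1,1,1,1,1,1],"slide":[[-16,17,0],[-9,9,0],[-3,3,0],[0,0,0],[0,0,0],[0,0,0]],"yaw":[0,0,0,0,0,0]}' >/dev/null
python3 go.py '[589.5,-84,29]'
python3 - <<'E'
from workcell import camera
import cv2,numpy as np
c=camera('wrist'); np.savez('w6.npz',**{k:np.array(v) for k,v in c.items()})
a=c['img'][100:220,180:340,::-1]
cv2.imwrite('pics/w6.png',cv2.resize(a,None,fx=5,fy=5,interpolation=cv2.INTER_CUBIC))
E
```

```text
t 28.6 pos [588.4 -62.4 199.1] rot [-1.7998e+02 -1.0000e-02  4.4750e+01] q6 129.2 open 85.5 F [0.6 0.3 0.1] grip 0.0
[589.5 -84.   29. ] tool shift [-14.4  16.2 170.1] rows@40 4.3
```

View pics/w6.png

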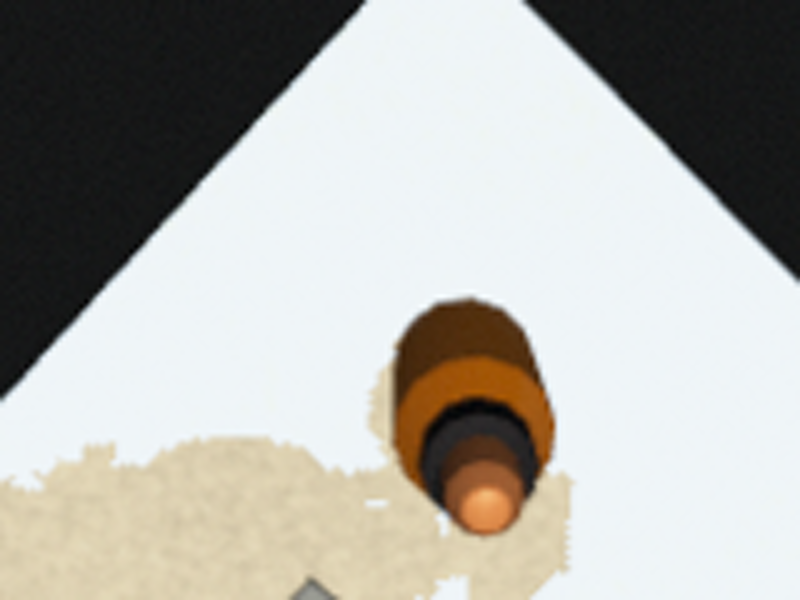

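The dropper's bulb tip is at crop (488,505) and its base is centred near crop (463,362). The last transit stopped about 21 mm short, so I'll correct for that.

```bash
python3 - <<'E'
import geo,numpy as np
geo.C['w']=np.load('w6.npz')
for n,p,z in[('bulb',(486,500),.095),('base',(464,364),.002),('collar',(479,460),.075)]:
    print(n,(geo.back('w',(np.array(p)+.5)/5-.5+np.array([180,100]),z)*1000).round(1))
E
python3 go.py '[589.5,-83.5,199]'
```

```text
bulb [591.4 -82.8]
base [590.4 -83.8]
collar [591.5 -82.4]
t 28.65 pos [588.4 -62.4 199.1] rot [-179.98   -0.     44.76] q6 129.2 open 85.1 F [-0.2 -0.3  0.7] grip 0.0
[589.5 -83.5 199. ] tool shift [-14.   15.8   0.1] rows@40 0.4
```

Target (590.5, -83), a shift of about (-13, 16).

```bash
python3 -m handwheel '{"gripper":[1,1,1,1,1,1],"slide":[[-5,6,0],[-6,7,0],[-2,3,0],[0,0,0],[0,0,0],[0,0,0]],"yaw":[0,0,0,0,0,0]}' >/dev/null
python3 go.py '[590.5,-83,29]'
python3 -m handwheel '{"gripper":[1,1,1,1,1,1,1,1],"slide":[[0,0,12],[0,0,26],[0,0,32],[0,0,32],[0,0,28],[0,0,22],[0,0,12],[0,0,4]],"yaw":[0,0,0,0,0,0,0,0]}' 30 >/dev/null
python3 -m handwheel '{"gripper":[1,1,1],"slide":[[0,0,0],[0,0,0],[0,0,0]],"yaw":[0,0,0]}' >/dev/null
python3 go.py '[590.5,-83,29]'
```

```text
t 29.15 pos [590.3 -84.5 199.1] rot [-179.99    0.     44.63] q6 127.2 open 85.2 F [-0.4  1.1  0.6] grip 0.0
[590.5 -83.   29. ] tool shift [  1.2  -0.9 170.1] rows@40 4.3
t 30.07 pos [591.3 -84.5  33.1] rot [ 1.7988e+02 -9.0000e-02  4.4660e+01] q6 127.2 open 85.4 F [-0.3 -0.2  0.2] grip 0.0
[590.5 -83.   29. ] tool shift [ 0.5 -1.7  4.1] rows@40 0.1
```

```bash
python3 -m handwheel '{"gripper":[1,1,-1,-1,-1,-1,-1,-1],"slide":[[0,-1,3],[0,0,0],[0,0,0],[0,0,0],[0,0,0],[0,0,0],[0,0,0],[0,0,0]],"yaw":[0,0,0,0,0,0,0,0]}' 30 >/dev/null
python3 -m handwheel '{"gripper":[-1,-1,-1,-1,-1],"slide":[[0,0,0],[0,0,0],[0,0,0],[0,0,0],[0,0,0]],"yaw":[0,0,0,0,0]}' 30 >/dev/null
python3 go.py '[590.5,-83,185]' '[484,151,185]'
```

```text
t 31.15 pos [589.7 -83.6  28.4] rot [ 1.7999e+02 -1.0000e-02  4.4660e+01] q6 127.3 open 32.8 F [-0.6  0.3  3.7] grip 30.2
[590.5 -83.  185. ] tool shift [ 1.100e+00  1.000e-01 -1.566e+02] rows@40 3.9
[484. 151. 185.] tool shift [  88.7 -241.3   -0. ] rows@40 6.0
```

```bash
python3 -m handwheel '{"gripper":[-1,-1,-1,-1,-1,-1,-1,-1],"slide":[[0,0,-8],[0,0,-20],[0,0,-27],[0,0,-28],[0,0,-28],[0,0,-25],[0,0,-15],[0,0,-5]],"yaw":[0,0,0,0,0,0,0,0]}' 
python3 -m handwheel '{"gripper":[-1,-1,-1,-1,-1,-1,-1,-1],"slide":[[3,-8,0],[6,-15,0],[7,-19,0],[8,-22,0],[8,-22,0],[8,-22,0],[8,-22,0],[8,-22,0]],"yaw":[0,0,0,0,0,0,0,0]}' >/dev/null
python3 -m handwheel '{"gripper":[-1,-1,-1,-1,-1,-1,-1,-1],"slide":[[8,-22,0],[8,-22,0],[7,-19,0],[5,-14,0],[4,-8,0],[1,-4,0],[0,0,0],[0,0,0]],"yaw":[0,0,0,0,0,0,0,0]}' >/dev/null
python3 -m handwheel '{"gripper":[-1,-1],"slide":[[0,0,0],[0,0,0]],"yaw":[0,0]}' >/dev/null
python3 go.py '[484,151,185]' '[484,151,41.4]'
python3 - <<'E'
from workcell import camera
import cv2,numpy as np
c=camera('wrist'); np.savez('w7.npz',**{k:np.array(v) for k,v in c.items()})
cv2.imwrite('pics/w7.png',cv2.resize(c['img'][:,:,::-1],(800,600),interpolation=cv2.INTER_CUBIC))
E
```

```text
time: 31.82
ee_pos: [0.5903, -0.0838, 0.1875]
tcp_rot: [179.8, -0.1, 44.7]
wrist_force: [1.6, -0.2, -0.0]
opening: 0.0326
grasp_force: 29.9
t 33.32 pos [483.7 149.7 184. ] rot [-1.80e+02  1.00e-02  4.46e+01] q6 152.6 open 32.9 F [-0.   0.8 -0.2] grip 29.9
[484. 151. 185.] tool shift [ 1.1 -0.8 -1. ] rows@40 0.0
[484.  151.   41.4] tool shift [  0.    0.  143.6] rows@40 3.6
```

View pics/w7.png

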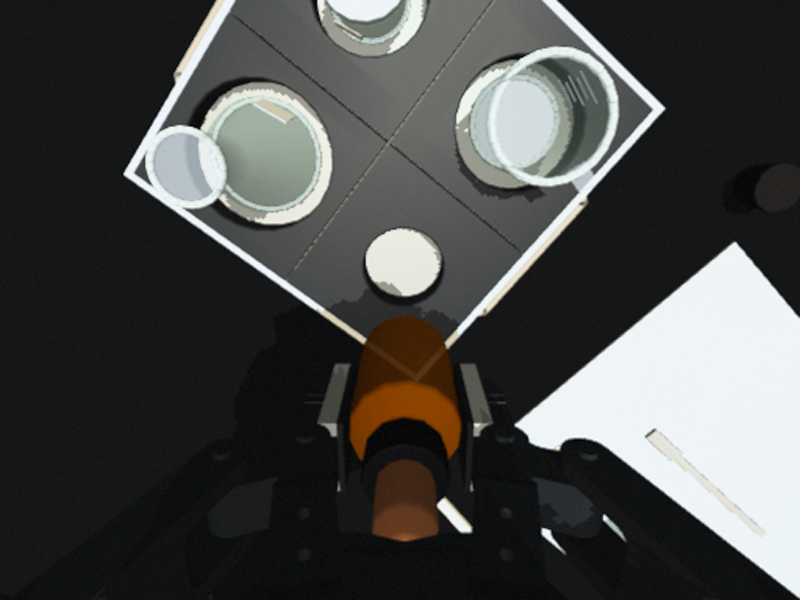

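The dropper bottle is held upright with its base near (405,357), and the recess is at (403,263). The flask (267,153) and beaker (512,124) stand centred, and the weighing bottle is at the top edge.

```bash
python3 - <<'E'
import geo,numpy as np
geo.C['w']=np.load('w7.npz')
for n,p,z in[('base',(405,358),.158),('recess edge',(403,264),.035),('flask base',(267,153),.015),('beaker base',(513,124),.016)]:
    print(n,(geo.back('w',(np.array(p)+.5)*.64-.5,z)*1000).round(1))
E
python3 -m handwheel '{"gripper":[-1,-1,-1,-1,-1,-1,-1,-1],"slide":[[1,-1,10],[0,0,20],[0,0,24],[0,0,24],[0,0,22],[0,0,16],[0,0,8],[0,0,4]],"yaw":[0,0,0,0,0,0,0,0]}' >/dev/null
python3 -m handwheel '{"gripper":[-1,-1,-1,-1],"slide":[[0,0,2],[0,0,0],[0,0,0],[0,0,0]],"yaw":[0,0,0,0]}' >/dev/null
python3 go.py '[484,151,41.4]'
```

```text
base [483.2 147.8]
recess edge [486.1 152.6]
flask base [473.4 262.5]
beaker base [595.4 163.6]
t 34.37 pos [484.1 151.9  55.2] rot [ 1.7996e+02 -8.0000e-02  4.4650e+01] q6 152.8 open 32.5 F [ 0.2 -0.3 -0. ] grip 29.9
[484.  151.   41.4] tool shift [-0.7  0.5 13.8] rows@40 0.3
```

```bash
python3 -m handwheel '{"gripper":[-1,-1,-1,-1,-1,-1,-1,-1],"slide":[[0,0,3],[0,0,3],[0,0,3],[0,0,2],[0,0,1.5],[0,0,0],[0,0,0],[0,0,0]],"yaw":[0,0,0,0,0,0,0,0]}' >/dev/null
python3 go.py
python3 -m handwheel '{"gripper":[-1,-1,-1],"slide":[[0,0,1],[0,0,0],[0,0,0]],"yaw":[0,0,0]}' >/dev/null
python3 go.py
python3 -m handwheel '{"gripper":[-1,-1,-1],"slide":[[0,0,1],[0,0,0],[0,0,0]],"yaw":[0,0,0]}' >/dev/null
python3 go.py
```

```text
t 35.03 pos [483.5 151.7  41.7] rot [180.     0.    44.65] q6 152.8 open 32.6 F [ 1.   0.1 -0.7] grip 29.9
t 35.28 pos [483.6 151.8  41.4] rot [ 1.7999e+02 -3.0000e-02  4.4660e+01] q6 152.8 open 32.4 F [-2.2 -0.5  5.6] grip 30.5
t 35.53 pos [483.8 151.9  41.3] rot [ 1.7997e+02 -7.0000e-02  4.4660e+01] q6 152.8 open 32.9 F [-5.8 -2.  13.6] grip 31.4
```

Seated. I'll release it, retreat, and check with the side camera.

```bash
python3 -m handwheel '{"gripper":[-1,-1,0,0.4,0.8,1,1,1],"slide":[[0,0,-1.6],[0,0,0],[0,0,0],[0,0,0],[0,0,0],[0,0,0],[0,0,0],[0,0,0]],"yaw":[0,0,0,0,0,0,0,0]}' 30 >/dev/null
python3 go.py
python3 -m handwheel '{"gripper":[1,1,1,1,1,1,1,1],"slide":[[0,0,-8],[0,0,-20],[0,0,-26],[0,0,-28],[0,0,-28],[0,0,-28],[0,0,-24],[0,0,-16]],"yaw":[0,0,0,0,0,0,0,0]}'>/dev/null
python3 -m handwheel '{"gripper":[1,1,1,1,1,1],"slide":[[-20,0,-10],[-30,0,0],[-30,0,0],[-20,0,0],[-8,0,0],[0,0,0]],"yaw":[0,0,0,0,0,0]}'
python3 - <<'E'
from workcell import camera
import cv2,numpy as np
c=camera('side');d=camera('top')
a=cv2.resize(c['img'][90:320,130:350,::-1],(480,500),interpolation=cv2.INTER_CUBIC)
b=cv2.resize(d['img'][120:240,130:240,::-1],(320,350),interpolation=cv2.INTER_CUBIC)
o=np.zeros((500,800,3),np.uint8);o[:,:480]=a;o[:350,480:]=b;cv2.imwrite('pics/end.png',o)
E
```

```text
t 36.2 pos [483.5 151.7  41.2] rot [-1.800e+02  1.000e-02  4.466e+01] q6 152.8 open 85.6 F [ 0.3 -0.  -0.2] grip 0.0
time: 37.37
ee_pos: [0.4061, 0.0751, 0.2304]
tcp_rot: [179.9, -0.1, 44.6]
wrist_force: [1.0, 0.1, 0.5]
opening: 0.0852
grasp_force: 0.0
```

View pics/end.png

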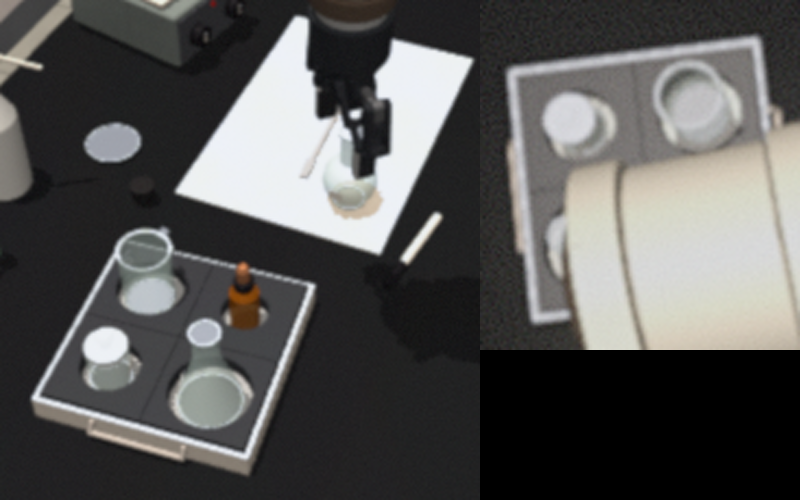

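The side view shows all four pieces upright in their recesses: beaker (147,290), dropper (245,312), weighing bottle (108,370) and flask (210,397). The round flask is undisturbed at (350,185), and the gripper is clear of everything at z = 0.23 m.

```bash
python3 -c "
from workcell import ticket
print(ticket.job_done())"
```

```text
the job is handed in; nothing more can be done
None
```

I set all four kit pieces down upright in their matching recesses and handed the job in at about 37 s; the round flask and the capped bottle were not touched, though the arm hid the capped bottle in the final picture, and the hand-in returned no verdict.

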